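Deposit a parts bottle through the spring flap of a drop box

ROBOT

A 6-joint arm with a two-finger parallel gripper is mounted at the origin on a cart in front of the work surface, level with it; the furniture and walls round the work are solid. World frame = base frame: x ahead of the robot, y to its left, z up, the work surface at z = 0. Lengths are in m, angles in rad, forces in N, time in s.
With the tool pointing down it reaches from about 0.425 to 0.95 m from the base axis. Payload 3.5 kg.
Tool frame: the origin (TCP) lies at the very end of the fingers, on their centre line; the grasp point (between the pads) lies 19 mm behind it; z points along the fingers, y is the line along which they close (so a half turn about z gives the same grasp; the last joint's range is limited). The gripper opens to 85 mm and grips with 20 to 120 N. Pads are 22 mm wide; open, the fingers measure 114 mm over their backs; the gripper's body (76 mm by 85 mm) begins 54 mm behind the grasp point. The pads swing forward as they close: fully open they stand 13 mm farther back than shut.
Start: joints at [1.12, 0.286, 1.577, -0, 1.279, -0.15], TCP at [0.2, 0.645, 0.231] pointing down, gripper open.
Joint ranges: [-2.77, 2.77], [-0.9, 2.22], [0.21, 2.48], [-1.53, 4.67], [0.24, 2.81], [-2.84, 2.84]. Speed limits (rad/s): [2.79, 2.79, 3.14, 3.14, 3.14, 3.14].

INTERFACE

Orientations are given as a unit quaternion [x, y, z, w].
In Python, from plant import ctrl, read_camera, get_state gives the robot as it stands (ctrl), with the cameras as plain functions and the readings as plain functions.
- The arm moves only by the tool send_path, called after ">>>" as name(argument=value, ...) on one line, values as JSON. Schema: {"type":"object","properties":{"segments":{"type":"array","items":{"type":"object","properties":{"dx":{"type":"number"},"dy":{"type":"number"},"dz":{"type":"number"},"wx":{"type":"number"},"wy":{"type":"number"},"wz":{"type":"number"},"aperture":{"type":"number"}},"additionalProperties":false,"required":["aperture"]},"minItems":1,"maxItems":10},"clamp_n":{"type":"number"},"only":{"type":"string"},"quiet":{"type":"boolean"},"lines":{"type":"string"}},"required":["segments"],"additionalProperties":false}. segments is a list of rows, 1 to 10 of them, each an object with the fields dx, dy, dz (the shift in shares of 75 cm (1.0 is 75 cm)), wx, wy, wz (a rotation vector in normalised numbers (1 is 60 degrees)), aperture (the opening from 0.0 (shut) to 1.0 (fully open)); a field left out counts as zero (the opening has to be given); each row is the pose to reach, as a shift and turn from the pose commanded when the call began, along the tool's axes at that moment; what a row does not reach only later rows make up. A row lasts 1/8 s, in which the tool goes at most 0.0625 m and 0.188 rad, less where a joint would pass 70% of its speed; a pose out of reach is approached as far as the arm can. The fingers move at their own pace and stop on an object; clamp_n is the grip in N (left out, the last holds). Time passes only in rows, so rows that do not move let the fingers close. The tool returns the time, the measured TCP pose, the force, the opening and the grip force at its end. only (a regular expression) keeps the lines of the reply that match it, lines (a string "A,B") keeps lines A to B, and quiet returns only ok. A shift or turn number past 1, either way, is cut back to 1. Input that does not fit is refused with a message, and nothing moves.
- get_state(): the state, without advancing time (a new reading comes with each control period).
- read_camera(name): name is "scene" or "top" or "wrist"; returns a dict with "pixels" (480x640x3 uint8, red, green, blue), "camera_matrix" (3x3 intrinsics, pixels), "xyz" and "orientation" of the camera in the world. Camera axes: x right, y down, z forward; pixel columns grow to the right and rows downward; lengths in m; the calibration is good to about 2 mm. The wrist camera is an equidistant fisheye: a pixel r from the principal point sees the ray r / f radians off the axis. A picture is of the moment at which its call begins. There is no depth.
- ctrl.sign_off(): hands the job in; it is judged then, once.
The state is a dict: "time": time; "qpos": joint angles; "dq": joint speeds; "joint_efforts": joint torques, N m; "eef_pos": TCP position; "tcp_rot": TCP orientation; "contact_force": force on the tool from outside, world axes, zero at the start; "wrist_torque": the same for the moment, N m; "opening": opening from 0.0 (shut) to 1.0 (fully open); "finger_force": force on a finger pad.
Only numpy, scipy, OpenCV 4.12 (cv2) and the standard library are available. Lean on these libraries where they do the work, as an engineer would, in place of code of your own. Each camera call takes 0.05 s, during which the arm holds its last target. There are 200 camera calls.

TASK

Deposit the white bottle with the teal cap in the blue drop box: slide the box's aluminium shutter fully aside by its black tab, push the bottle through the orange spring flap in the sloping port until it drops inside and the flap swings shut behind it, then slide the shutter fully home over the port again. Leave the other things on the bench where they stand.

Things in the scene. Friction and masses are not known exactly. Their poses are not given: they have to be found in the camera images.
- bottle: White plastic bottle with a teal cap, closed, standing upright, 72 mm tall, about 70 g. Body 43 mm in diameter from 0 to 52 mm height; cap 38 mm in diameter from 53 to 72 mm: the bottle is to be gripped across the cap. Origin: centre of its underside; z: up along its axis.
- bottle_mid (a point): Point on the bottle's axis, 36 mm above its underside.
- drop_box: Blue hollow drop box fixed to the bench, turned up to 0.3 rad: 185 mm deep (x, front to back, away from the robot), 190 wide (y), front wall 110 high with a clear window, back 199 high; rubber floor at z = 9 mm. Origin: centre of its underside. From the front wall the face slopes up and back at 35 degrees to the horizontal, 155 mm long, with the port and the shutter's 6 mm high rails.
- port (a point): Centre of the 58 x 58 mm port on the outer sloping face, 164 mm above the bench. x points up the slope, y along the box's y (the way the shutter closes), z outward, square to the face: 35 degrees from vertical, leaning to the robot's side. A straight 58 x 58 mm throat runs 12 mm inward along -z to the flap, so the bottle must enter along -z; 110 mm of free space beyond.
- flap (a joint): Orange flap at the throat's inner end, hinged on its upper edge, swings inward: 0 = shut, 1.5 rad = open. Spring 0.04 N m shut (1.3 N at mid flap) to 0.07 open; the bottle's weight does not open it. A bottle let go half-way may stay stuck in it: push it on by the cap with closed fingers, tips 35 mm inside the face, so its rear end is well past the throat; it then drops in.
- flap_edge (a point): Middle of the flap's free lower edge, 60 mm from its hinge.
- shutter (a joint): Aluminium sliding shutter (70 x 70 mm, 4.5 mm proud of the face) over the port. 0 = fully shut, centred over the port; it slides along the port's -y to 0.066 m = fully aside, clear of the port. It stays where it is left; about 1.2 N moves it. At the start it may stand up to 8 mm open.
- shutter_grip (a point): Centre of the top of the shutter's black tab, which stands square to the face: 12 mm thick along the port's y, 34 mm along its x, 18 mm tall (the top is 22.5 mm above the face, the foot 4.5 mm). It lies 28 mm towards the port's -y from the shutter's centre and moves with it. To be pinched across the 12 mm or pushed on a side.
- wood_block: Bystander: brown wooden cylinder, 33 mm across, 62 mm tall, loose. Origin: centre of its underside.
- black_loupe: Bystander: black eye loupe, 31 mm across, 30 mm tall, loose. Origin: centre of its underside.
- ivory_jar: Bystander: ivory round jar with knobbed lid, 74 mm across, 66 mm tall, loose. Origin: centre of its underside.
- gold_watch: Bystander: gold watch head without strap, 38 mm across, 9 mm tall, loose. Origin: centre of its underside.
- brown_pot: Bystander: brown turned pot with knobbed lid, 70 mm across, 60 mm tall, loose. Origin: centre of its underside.

How it is judged:
On the way, in this order (a step that is already met when the one before it is completed fails the run):
1. the shutter is slid fully aside (within 6 mm of its stop) (value of joint shutter above 0.06 m), for 0.2 s.
2. the bottle is in the port, half its length inside the face, and holds the flap open (over 0.25 rad), with the shutter still aside (z of bottle_mid in the frame of port between -0.06 and 0.005 m and value of joint flap above 0.25 rad and value of joint shutter above 0.055 m and x of bottle_mid in the frame of port between -0.025 and 0.025 m and y of bottle_mid in the frame of port between -0.025 and 0.025 m), for 0.05 s.
3. the bottle lies wholly inside the box and the flap has swung shut behind it (within 0.08 rad) (x of bottle_mid in the frame of drop_box between -0.09 and 0.09 m and y of bottle_mid in the frame of drop_box between -0.092 and 0.092 m and z of bottle_mid in the frame of drop_box between 0.01 and 0.1 m and value of joint flap below 0.08 rad), for 0.2 s.
At the end, for the whole second after the job is handed in: The bottle lies at rest inside the drop box (its middle within the box's walls and below 100 mm), the flap is shut (within 0.08 rad) and the shutter is fully home over the port (within 5 mm) (all of step 3 and value of joint shutter below 0.005 m and linear speed of bottle below 0.02 m/s); the robot touches nothing.
It fails at once if the brown wooden block is moved by more than 30 mm (distance of wood_block from where it was at the start of the episode above 0.03 m).
It fails at once if the black loupe is moved by more than 30 mm (distance of black_loupe from where it was at the start of the episode above 0.03 m).
It fails at once if the ivory jar is moved by more than 30 mm (distance of ivory_jar from where it was at the start of the episode above 0.03 m).
It fails at once if the gold watch head is moved by more than 30 mm (distance of gold_watch from where it was at the start of the episode above 0.03 m).
It fails at once if the brown turned pot is moved by more than 30 mm (distance of brown_pot from where it was at the start of the episode above 0.03 m).
It also fails if it takes over 66 s, if anything falls off the work surface, if the arm or the gripper's body presses on something with over 40 N, if the wrist force passes 120 N, or if a joint passes its speed limit or range.

## Working session

There is one attempt and no reset: what is moved stays moved. The work goes in short steps, Python scripts to look and compute and a tool call to move; the robot and the scene stay as the last step left them, time stands still between calls to the robot, and variables do not carry over. Pictures are saved under pics/ and viewed, at most 10 in all, crops included, and the job is handed in when it is done.

```bash
ls; mkdir -p pics
```

Run:
```python
from plant import ctrl, read_camera, get_state
import cv2,numpy as np
for n in("scene","top"):
    c=read_camera(n);cv2.imwrite(f"pics/{n}0.png",c["pixels"][:,:,::-1]);np.savez(f"pics/{n}0.npz",**c)
    print(n,c["camera_matrix"],c["xyz"],c["orientation"])
s=get_state();print(s)
```

```text
pics
plant.py
scene [[449.62018671   0.         317.81166214]
 [  0.         449.62018671 248.97801399]
 [  0.           0.           1.        ]] [-0.21382924 -0.57005889  0.77294317] [ 0.7805874  -0.43246058  0.21257531 -0.39808655]
top [[528.86774885   0.         314.75906513]
 [  0.         528.86774885 241.52465482]
 [  0.           0.           1.        ]] [ 0.44965357 -0.07225776  1.59685845] [ 0.71241293 -0.70143612  0.0152089  -0.01496249]
{'time': 0.1, 'qpos': array([ 1.12001413e+00,  2.87141437e-01,  1.57806060e+00, -1.75991180e-05,
        1.27863781e+00, -1.50005614e-01]), 'dq': array([-0.00033557, -0.00242237, -0.00281462, -0.00088578,  0.00027823,
        0.00090335]), 'joint_efforts': array([ 1.16734886e-03, -4.07296407e+01, -2.93700850e+01, -1.79825574e-04,
        3.41504208e-03, -8.77277301e-06]), 'eef_pos': array([0.19968461, 0.64414216, 0.23002636]), 'tcp_rot': array([ 1.49819441e-01,  9.88712735e-01, -1.07577774e-03, -3.24422687e-04]), 'contact_force': array([ 0.4576199 , -0.82651006, -0.86567515]), 'wrist_torque': array([ 0.02204942,  0.05947085, -0.00500061]), 'finger_force': 0.0, 'opening': 0.9979895508444282}
```

View pics/scene0.png

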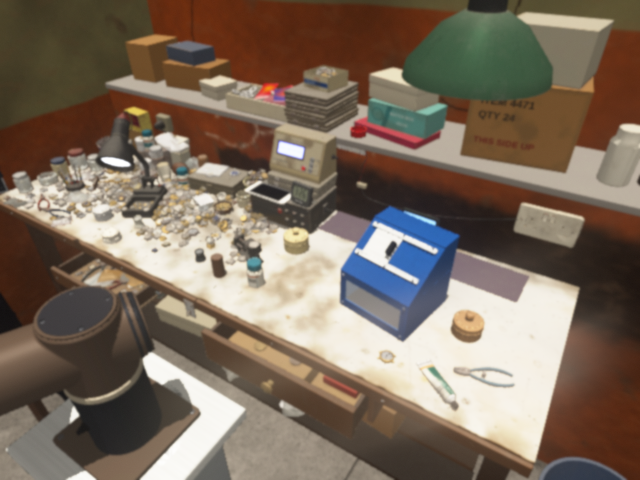

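View pics/top0.png

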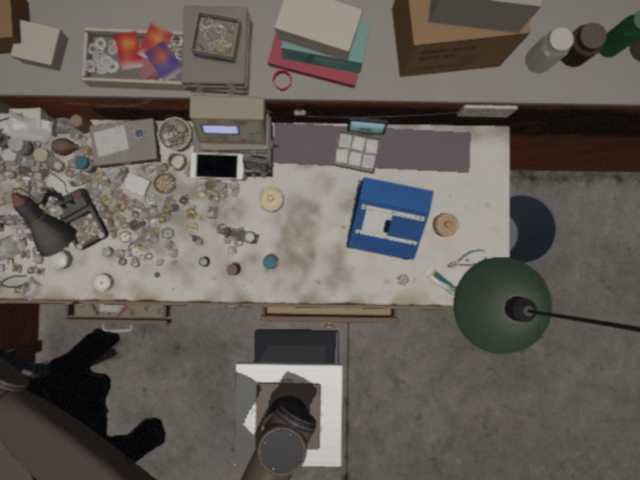

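The scene view shows the bottle's teal cap at about (255,264) and the box at about (400,270), with its black tab at (391,249). In the top view the cap is at (270,261), the box at (391,218) and the tab at (388,226). The shutter's bare metal lies to the left of the tab, which is the box's +y side.

Create h.py:
```python
import numpy as np,cv2
from scipy.spatial.transform import Rotation as R
def load(n): return dict(np.load(n))
def ray(c,u,v):
    K=c["camera_matrix"];d=np.array([(u-K[0,2])/K[0,0],(v-K[1,2])/K[1,1],1.])
    if c.get("fish") is not None:
        p=d[:2];r=np.hypot(*p);d=np.array([*(p/max(r,1e-9)*np.sin(r)),np.cos(r)])
    return np.array(c["xyz"]),R.from_quat(c["orientation"]).apply(d/np.linalg.norm(d))
def plane(c,u,v,z):
    o,d=ray(c,u,v);return o+d*(z-o[2])/d[2]
def tri(*rs):
    A=sum(np.eye(3)-np.outer(d,d) for o,d in rs);b=sum((np.eye(3)-np.outer(d,d))@o for o,d in rs)
    p=np.linalg.solve(A,b);return p,[np.linalg.norm(np.cross(p-o,d)) for o,d in rs]
def blobs(c,lo,hi,box,amin=8):
    x0,y0,x1,y1=box;h=cv2.cvtColor(np.ascontiguousarray(c["pixels"][y0:y1,x0:x1]),cv2.COLOR_RGB2HSV)
    m=cv2.inRange(h,np.array(lo),np.array(hi));n,l,s,ce=cv2.connectedComponentsWithStats(m)
    return sorted([(int(s[i,4]),np.round(ce[i]+[x0,y0],2),s[i,:4]+[x0,y0,0,0]) for i in range(1,n) if s[i,4]>=amin],key=lambda t:-t[0]),l
```

Run:
```python
from h import *
S=load("pics/scene0.npz");T=load("pics/top0.npz")
a=blobs(S,(80,60,30),(105,255,255),(240,250,272,292))[0];b=blobs(T,(80,60,30),(105,255,255),(258,248,284,276))[0]
print(a[:2],b[:2]);print(tri(ray(S,*a[0][1]),ray(T,*b[0][1])))
k=blobs(S,(0,0,0),(180,255,60),(378,235,405,262))[0];t=blobs(T,(0,0,0),(180,255,60),(376,214,400,238))[0]
print(k[:2],t[:2]);print(tri(ray(S,*k[0][1]),ray(T,*t[0][1])))
for n,c in(("S",S),("T",T)):
    box=(330,195,470,345) if n=="S" else (340,170,445,268)
    bl,l=blobs(c,(105,120,40),(125,255,255),box,50);print(n,bl[:3])
    cn=max(cv2.findContours(((l>0)*255).astype(np.uint8),0,2)[0],key=cv2.contourArea)
    print(cv2.approxPolyDP(cv2.convexHull(cn),3,True)[:,0]+box[:2])
c1=cv2.resize(S["pixels"][195:345,330:470],None,fx=2.8,fy=2.8,interpolation=2)
c2=cv2.resize(T["pixels"][165:270,340:440],None,fx=4,fy=4,interpolation=2)
c1=cv2.resize(c1,(392,420));cv2.imwrite("pics/crop.png",np.hstack([c1,c2[:420,:400]])[:,:,::-1])
```

```text
[(134, array([253.76, 263.37]), array([248, 258,  13,  12]))] [(115, array([269.2 , 261.65]), array([264, 256,  12,  12]))]
(array([0.45493407, 0.05829718, 0.06616883]), [np.float64(0.00033722978145431335), np.float64(0.00033722978145434506)])
[(31, array([391.06, 248.48]), array([388, 244,   7,  10]))] [(42, array([386.67, 226.  ]), array([384, 221,   6,  11]))]
(array([ 0.55577688, -0.26638352,  0.17424976]), [np.float64(0.0010099550114271026), np.float64(0.0010099550114270736)])
S [(4756, array([405.33, 256.27]), array([342, 206, 118,  99])), (162, array([365.65, 236.52]), array([357, 224,  18,  25]))]
[[389 206]
 [459 235]
 [450 265]
 [408 304]
 [342 270]
 [374 216]]
T [(3623, array([390.59, 216.18]), array([348, 178,  85,  81]))]
[[365 178]
 [432 192]
 [413 257]
 [348 246]
 [359 187]]
```

View pics/crop.png

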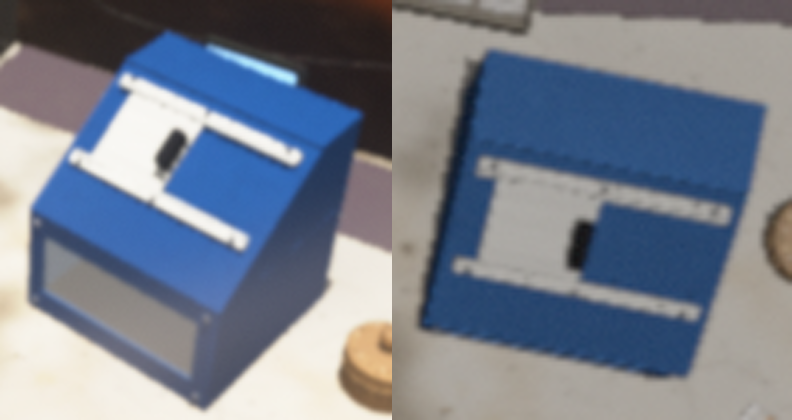

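The crops show the tab near the shutter's right (-y) edge, with the two rails running on to the right past it. The rail ends are clear enough to triangulate.

Run:
```python
from h import *
S=load("pics/scene0.npz");T=load("pics/top0.npz")
s=np.array([[123,79],[300,157],[72,157],[246,243]])/2.8+[330,195]-.4
t=(np.array([[478,166],[730,215],[454,265],[700,314]])-[392,0])/4+[340,165]-.4
P=[]
for a,b in zip(s,t): p,e=tri(ray(S,*a),ray(T,*b));P.append(p);print(p.round(4),np.round(e[0],4))
P=np.array(P);y=(P[0]+P[2]-P[1]-P[3]);print("yaw",np.arctan2(-y[0],y[1]),"len",np.linalg.norm(y)/2, "sep",np.linalg.norm(P[0]+P[1]-P[2]-P[3])/2)
x=P[0]+P[1]-P[2]-P[3];print("slope",np.arctan2(x[2],np.hypot(*x[:2])),"x yaw",np.arctan2(x[1],x[0]),P.mean(0))
Q=[]
for n,sc,tp,z in(("BL",(389,206),(365,178),.199),("BR",(459,235),(432,192),.199),("FR",None,(413,257.5),.11),("FL",(342,270),(348,246),.11)):
    p=plane(T,*tp,z);print(n,p.round(4), tri(ray(S,*sc),ray(T,*tp))[0].round(4) if sc else "");Q.append(p)
Q=np.array(Q);print(Q.mean(0));y=Q[0]-Q[1]+Q[3]-Q[2];print("yaw",np.arctan2(-y[0],y[1]))
x=Q[0]+Q[1]-Q[2]-Q[3];print("xyaw",np.arctan2(x[1],x[0]),np.linalg.norm(x)/2,np.linalg.norm(y)/2)
```

```text
[ 0.6069 -0.1956  0.1904] 0.0012
[ 0.5762 -0.3631  0.1926] 0.0007
[ 0.5433 -0.1836  0.144 ] 0.0009
[ 0.5116 -0.3517  0.1478] 0.0001
yaw -0.1839020233109353 len 0.17068407157912183 sep 0.07952977378282527
slope 0.6106646212592511 x yaw -0.18037970388353525 [ 0.55948093 -0.27348814  0.16874731]
BL [ 0.6805 -0.2033  0.199 ] [ 0.6798 -0.2025  0.2016]
BR [ 0.6459 -0.3817  0.199 ] [ 0.6471 -0.3847  0.1993]
FR [ 0.4725 -0.3491  0.11  ] 
FL [ 0.502 -0.166  0.11 ] [ 0.5037 -0.1688  0.1067]
[ 0.57520634 -0.27498907  0.1545    ]
yaw -0.1755828004055583
xyaw -0.19600204704755297 0.2002237777035513 0.18357393357749344
```

Add to h.py:
```python
def port(yaw=-0.182,o=(0.569,-0.236,0.164)):
    B=R.from_euler("ZY",[yaw,-np.radians(35)]) # x up slope, y, z outward
    return np.array(o),B
def delta(p,Rt):
    from plant import ctrl, read_camera, get_state
    s=get_state();q=R.from_quat(s["tcp_rot"])
    d=q.inv().apply(p-s["eef_pos"]);r=(q.inv()*Rt).as_rotvec()
    print("delta",d.round(4),r.round(4),"dist",np.linalg.norm(d).round(3),"ang",np.linalg.norm(r).round(3),"t",round(s["time"],2),"F",s["contact_force"].round(1))
TP=R.from_matrix(np.diag([-1.,1,-1])) # tool in port frame: x down slope,y along y,z in
def toport(x,y,z,spin=0):
    o,B=port();delta(o+B.apply([x,y,z]),B*TP*R.from_euler("z",spin))
```

Run:
```python
from h import *
S=load("pics/scene0.npz");T=load("pics/top0.npz")
print("lamp",tri(ray(S,480,70),ray(T,503,305)), tri(ray(S,404,80),ray(T,455,300)))
toport(0,-.03,.16)
toport(0,-.03,.08)
```

```text
lamp (array([ 0.38067659, -0.42454182,  0.61807504]), [np.float64(0.0034398072844272257), np.float64(0.0034398072844273185)]) (array([ 0.38389585, -0.3338782 ,  0.59434428]), [np.float64(0.005282089076912687), np.float64(0.00528208907691274)])
delta [-0.5259 -0.772  -0.0635] [-0.0384 -0.6106 -0.1144] dist 0.936 ang 0.622 t 0.1 F [ 0.5 -0.8 -0.9]
delta [-0.5715 -0.7664  0.002 ] [-0.0384 -0.6106 -0.1144] dist 0.956 ang 0.622 t 0.1 F [ 0.5 -0.8 -0.9]
```

The manual's scale: shifts go in shares of 75 cm and turns go in shares of 60 degrees. Converting my numbers, -0.426 m / 0.75 = -0.568, -0.415 m / 0.75 = -0.5533.

>>> send_path(segments=[{"dx":-0.5533,"dy":-0.568,"dz":-0.0667,"aperture":0},{"dx":-0.5533,"dy":-0.568,"dz":-0.0667,"aperture":0},{"dx":-0.5533,"dy":-0.568,"dz":-0.0667,"aperture":0},{"dx":-0.5533,"dy":-0.568,"dz":-0.0667,"aperture":0},{"dx":-0.5533,"dy":-0.568,"dz":-0.0667,"aperture":0},{"dx":-0.5533,"dy":-0.568,"dz":-0.0667,"aperture":0},{"dx":-0.5533,"dy":-0.568,"dz":-0.0667,"aperture":0},{"dx":-0.5533,"dy":-0.568,"dz":-0.0667,"aperture":0},{"dx":-0.5533,"dy":-0.568,"dz":-0.0667,"aperture":0},{"dx":-0.5533,"dy":-0.568,"dz":-0.0667,"aperture":0}])

```text
time: 1.35
eef_pos: [0.4708, 0.1123, 0.2813]
tcp_rot: [0.151, 0.989, -0.0, 0.0]
contact_force: [0.4, 1.0, 0.1]
opening: -0.004
finger_force: 0.0
```

```bash
python3 -c "
from h import *
toport(0,-.03,.12)"
```

```text
delta [-0.1331 -0.3411  0.0191] [-0.0374 -0.6101 -0.1177] dist 0.367 ang 0.622 t 1.35 F [0.4 1.  0.1]
```

Scaled: -0.341 m / 0.75 = -0.4547, -0.133 m / 0.75 = -0.1773, -0.61 rad / 1.0472 = -0.5825.

>>> send_path(segments=[{"dx":-0.1773,"dy":-0.4547,"dz":0.0253,"wx":-0.0353,"wy":-0.5825,"wz":-0.1127,"aperture":0},{"dx":-0.1773,"dy":-0.4547,"dz":0.0253,"wx":-0.0353,"wy":-0.5825,"wz":-0.1127,"aperture":0},{"dx":-0.1773,"dy":-0.4547,"dz":0.0253,"wx":-0.0353,"wy":-0.5825,"wz":-0.1127,"aperture":0},{"dx":-0.1773,"dy":-0.4547,"dz":0.0253,"wx":-0.0353,"wy":-0.5825,"wz":-0.1127,"aperture":0},{"dx":-0.1773,"dy":-0.4547,"dz":0.0253,"wx":-0.0353,"wy":-0.5825,"wz":-0.1127,"aperture":0},{"dx":-0.1773,"dy":-0.4547,"dz":0.0253,"wx":-0.0353,"wy":-0.5825,"wz":-0.1127,"aperture":0},{"dx":-0.1773,"dy":-0.4547,"dz":0.0253,"wx":-0.0353,"wy":-0.5825,"wz":-0.1127,"aperture":0},{"dx":-0.1773,"dy":-0.4547,"dz":0.0253,"wx":-0.0353,"wy":-0.5825,"wz":-0.1127,"aperture":0},{"dx":-0.1773,"dy":-0.4547,"dz":0.0253,"wx":-0.0353,"wy":-0.5825,"wz":-0.1127,"aperture":0}])

```text
time: 2.48
eef_pos: [0.4962, -0.2487, 0.2621]
tcp_rot: [0.084, 0.95, -0.027, 0.299]
contact_force: [0.1, 0.2, -0.4]
opening: -0.002
finger_force: 0.0
```

```bash
python3 -c "
from h import *
from plant import ctrl, read_camera, get_state
toport(0,-.03,.12)
c=read_camera('wrist');c['fish']=1;np.savez('pics/w1.npz',**c);cv2.imwrite('pics/w1.png',c['pixels'][:,:,::-1]);print(c['camera_matrix'],c['xyz'])"
```

```text
delta [-0.0005 -0.0043  0.0001] [ 0.0029 -0.0003  0.0041] dist 0.004 ang 0.005 t 2.48 F [ 0.1  0.2 -0.4]
[[371.64829954   0.         320.40200117]
 [  0.         371.64829954 243.22763611]
 [  0.           0.           1.        ]] [ 0.36194862 -0.22409656  0.34067422]
```

View pics/w1.png

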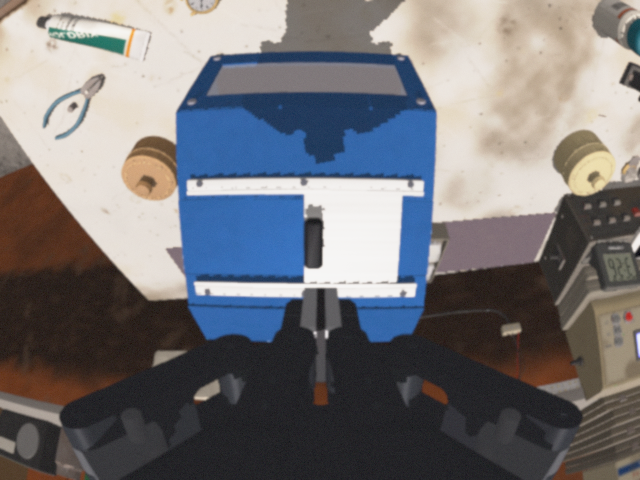

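The wrist view shows the shutter spanning x from 303 to 402 px between the rails, which lie at y of about 187 and 290. The tab is at (314,243), and the rails run from x=188 to x=423. I'll cast these points onto the face plane.

Add to h.py:
```python
def onport(c,u,v,z):
    o,B=port();ro,rd=ray(c,u,v);a=B.inv().apply(ro-o);b=B.inv().apply(rd);return a+b*(z-a[2])/b[2]
```

Run:
```python
from h import *
c=load("pics/w1.npz")
for n,u,v,z in[("shR",402,240,.0045),("shL",303.5,270,.0045),("railL_lo",187.5,187,.006),("railR_lo",423.5,187,.006),("railL_up",194,289,.006),("railR_up",417,290.5,.006),("boxTL(front)",178,109,0),("boxTR",436.5,109,0),("backL",190,306,0),("backR",426,307,0),("tabtop",314,243,.0225),("tabtop near",313,219,.0225),("tabtop far",315,268,.0225)]:
    print(n,onport(c,u,v,z).round(4))
k=blobs(c,(0,0,0),(180,255,55),(298,210,330,272))[0];print(k[:2])
```

```text
shR [0.002  0.035  0.0045]
shL [ 0.0252 -0.037   0.0045]
railL_lo [-0.0375 -0.1209  0.006 ]
railR_lo [-0.0376  0.0485  0.006 ]
railL_up [ 0.0416 -0.1227  0.006 ]
railR_up [0.0416 0.0495 0.006 ]
boxTL(front) [-0.0951 -0.1289  0.    ]
boxTR [-0.0944  0.0582  0.    ]
backL [ 0.0593 -0.1304  0.    ]
backR [0.0587 0.0604 0.    ]
tabtop [-0.0005 -0.029   0.0225]
tabtop near [-0.0169 -0.0297  0.0225]
tabtop far [ 0.0173 -0.0284  0.0225]
[(240, array([313.78, 233.94]), array([306, 219,  16,  47]))]
```

Scaled: 0.108 m / 0.75 = 0.144, 0.028 m / 0.75 = 0.0373, 0.003 rad / 1.0472 = 0.0029.

>>> send_path(segments=[{"dy":0.0373,"dz":0.04,"wx":0.0029,"wz":0.0038,"aperture":0},{"dy":0.0373,"dz":0.0933,"wx":0.0029,"wz":0.0038,"aperture":0},{"dy":0.0373,"dz":0.1333,"wx":0.0029,"wz":0.0038,"aperture":0},{"dy":0.0373,"dz":0.144,"wx":0.0029,"wz":0.0038,"aperture":0},{"dy":0.0373,"dz":0.144,"wx":0.0029,"wz":0.0038,"aperture":0}])

```text
time: 3.15
eef_pos: [0.5622, -0.2329, 0.1741]
tcp_rot: [0.087, 0.95, -0.028, 0.299]
contact_force: [0.6, 0.7, -0.2]
opening: -0.001
finger_force: 0.0
```

```bash
python3 -c "
from h import *
toport(0,0,.012)
toport(0,-0.072,.012)"
```

```text
delta [-0.0002 -0.0018  0.0004] [-0.0006 -0.0002 -0.0004] dist 0.002 ang 0.001 t 3.15 F [ 0.6  0.7 -0.2]
delta [-0.0002 -0.0738  0.0004] [-0.0006 -0.0002 -0.0004] dist 0.074 ang 0.001 t 3.15 F [ 0.6  0.7 -0.2]
```

>>> send_path(segments=[{"dy":-0.02,"aperture":0},{"dy":-0.04,"aperture":0},{"dy":-0.06,"aperture":0},{"dy":-0.08,"aperture":0},{"dy":-0.0933,"aperture":0},{"dy":-0.0933,"aperture":0}])

```text
time: 3.9
eef_pos: [0.5491, -0.3038, 0.1742]
tcp_rot: [0.088, 0.95, -0.028, 0.3]
contact_force: [0.6, -0.6, 0.2]
opening: 0.004
finger_force: 0.0
```

```bash
python3 -c "
from h import *
from plant import ctrl, read_camera, get_state
toport(0,-0.072,.012)
c=read_camera('wrist');c['fish']=1;np.savez('pics/w2.npz',**c);cv2.imwrite('pics/w2.png',c['pixels'][100:340,150:470,::-1])"
```

```text
delta [-0.0002 -0.0017  0.0005] [-0.0031  0.0004 -0.0023] dist 0.002 ang 0.004 t 3.9 F [ 0.6 -0.6  0.2]
```

View pics/w2.png

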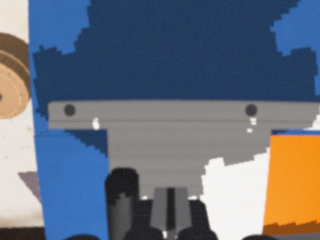

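The crop shows the orange flap uncovered at right. The shutter's left edge is at about (256,250) and its right edge at about (417,290) in full-frame pixels.

Run:
```python
from h import *
c=load("pics/w2.npz")
for u,v in((256.5,240),(257,255),(420,240),(417,270),(414,300)):print(onport(c,u,v,.0045).round(4))
```

```text
[-0.0264 -0.0968  0.0045]
[-0.0197 -0.0969  0.0045]
[-0.0264 -0.0269  0.0045]
[-0.0127 -0.0272  0.0045]
[ 0.0018 -0.0273  0.0045]
```

>>> send_path(segments=[{"dy":-0.004,"aperture":0},{"dy":-0.008,"aperture":0},{"dy":-0.008,"aperture":0}])

```text
time: 4.32
eef_pos: [0.548, -0.3082, 0.1735]
tcp_rot: [0.088, 0.95, -0.028, 0.299]
contact_force: [-0.4, 0.2, -0.1]
opening: 0.002
finger_force: 0.3
```

Scaled: -0.002 m / 0.75 = -0.0027.

>>> send_path(segments=[{"dy":-0.0027,"aperture":0},{"dy":-0.0027,"aperture":0}])

```text
time: 4.58
eef_pos: [0.5477, -0.3097, 0.1735]
tcp_rot: [0.087, 0.95, -0.027, 0.299]
contact_force: [1.1, 3.1, -0.6]
opening: 0.001
finger_force: 1.4
```

Run:
```python
from h import *
from plant import ctrl, read_camera, get_state
toport(0,-.072,.012)
c=read_camera('wrist');g=cv2.cvtColor(c['pixels'],cv2.COLOR_RGB2HSV);c['fish']=1
m=cv2.inRange(g,np.array((8,150,120)),np.array((22,255,255)))[:300];ys,xs=np.nonzero(m)
for v in(240,250,260,270,280,290):
    r=xs[ys==v]
    if len(r):print(v,r.min(),r.max(),onport(c,r.min(),v,.0045).round(4),onport(c,r.max(),v,0).round(4))
```

```text
delta [-0.0008  0.0043  0.0001] [ 0.0003 -0.001  -0.0016] dist 0.004 ang 0.002 t 4.58 F [ 1.1  3.1 -0.6]
240 426 521 [-0.0271 -0.0302  0.0045] [-0.0259  0.0203  0.    ]
250 425 519 [-0.0226 -0.0304  0.0045] [-0.021   0.0199  0.    ]
260 424 518 [-0.018  -0.0304  0.0045] [-0.0159  0.0202  0.    ]
270 423 516 [-0.0134 -0.0305  0.0045] [-0.0108  0.0199  0.    ]
280 422 515 [-0.0087 -0.0305  0.0045] [-0.0055  0.0203  0.    ]
290 421 512 [-0.0039 -0.0306  0.0045] [-0.0002  0.0196  0.    ]
```

Scaled: -0.12 m / 0.75 = -0.16, -0.06 m / 0.75 = -0.08.

>>> send_path(segments=[{"dy":0.004,"aperture":0},{"dy":0.004,"dz":-0.08,"aperture":0},{"dy":0.004,"dz":-0.16,"aperture":0.3},{"dy":0.004,"dz":-0.16,"aperture":0.7}])

```text
time: 5.12
eef_pos: [0.4811, -0.2973, 0.2796]
tcp_rot: [0.087, 0.948, -0.033, 0.304]
contact_force: [0.1, -0.8, 0.1]
opening: 0.42
finger_force: 0.0
```

Add to h.py:
```python
def todown(x,y,z,yaw=-0.182): delta(np.array([x,y,z]),R.from_euler("z",yaw)*TP)
```

```bash
python3 -c "
from h import *
todown(.455,.0585,.16)"
```

```text
delta [0.1422 0.3459 0.0412] [-0.011   0.6208 -0.0016] dist 0.376 ang 0.621 t 5.12 F [ 0.1 -0.8  0.1]
```

Scaled: 0.346 m / 0.75 = 0.4613, 0.142 m / 0.75 = 0.1893, 0.621 rad / 1.0472 = 0.593.

>>> send_path(segments=[{"dx":0.1893,"dy":0.4613,"dz":0.0547,"wx":-0.0105,"wy":0.593,"wz":-0.0019,"aperture":0.7},{"dx":0.1893,"dy":0.4613,"dz":0.0547,"wx":-0.0105,"wy":0.593,"wz":-0.0019,"aperture":0.7},{"dx":0.1893,"dy":0.4613,"dz":0.0547,"wx":-0.0105,"wy":0.593,"wz":-0.0019,"aperture":0.7},{"dx":0.1893,"dy":0.4613,"dz":0.0547,"wx":-0.0105,"wy":0.593,"wz":-0.0019,"aperture":0.7},{"dx":0.1893,"dy":0.4613,"dz":0.0547,"wx":-0.0105,"wy":0.593,"wz":-0.0019,"aperture":0.7},{"dx":0.1893,"dy":0.4613,"dz":0.0547,"wx":-0.0105,"wy":0.593,"wz":-0.0019,"aperture":0.7},{"dx":0.1893,"dy":0.4613,"dz":0.0547,"wx":-0.0105,"wy":0.593,"wz":-0.0019,"aperture":0.7},{"dx":0.1893,"dy":0.4613,"dz":0.0547,"wx":-0.0105,"wy":0.593,"wz":-0.0019,"aperture":0.7}])

```text
time: 6.12
eef_pos: [0.453, 0.0622, 0.1568]
tcp_rot: [0.089, 0.996, 0.005, -0.004]
contact_force: [-0.3, 0.3, 1.0]
opening: 0.703
finger_force: 0.0
```

```bash
python3 -c "
from h import *
from plant import ctrl, read_camera, get_state
todown(.455,.0585,.16)
c=read_camera('wrist');c['fish']=1;np.savez('pics/w3.npz',**c);cv2.imwrite('pics/w3.png',c['pixels'][:,:,::-1])
b=blobs(c,(80,60,30),(105,255,255),(150,50,500,400),60)[0];print(b[:3])
for k in b[:2]:print(plane(c,*k[1],.068))"
```

```text
delta [-0.0026 -0.0033 -0.0032] [ 0.0088 -0.0097  0.0042] dist 0.005 ang 0.014 t 6.12 F [-0.3  0.3  1. ]
[(2601, array([315.57, 251.23]), array([287, 222,  57,  59]))]
[0.45498916 0.05998763 0.068     ]
```

View pics/w3.png

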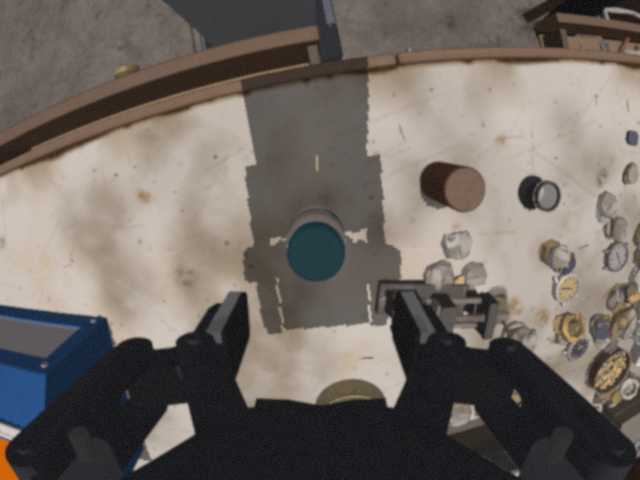

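The cap is at (316,251), in line with the fingers. The wood block is at (455,187) and the metal stand starts at x of about 375, both clear of the finger paths.

```bash
python3 -c "
from h import *
todown(.455,.0595,.052)"
```

```text
delta [-0.0028 -0.0027  0.1053] [ 0.009  -0.0088  0.0026] dist 0.105 ang 0.013 t 6.17 F [ 0.3  0.4 -0.1]
```

Scaled: 0.105 m / 0.75 = 0.14, 0.08 m / 0.75 = 0.1067, -0.009 rad / 1.0472 = -0.0086.

>>> send_path(segments=[{"dx":-0.004,"dy":-0.004,"dz":0.0533,"wx":0.0086,"wy":-0.0086,"wz":0.0029,"aperture":0.7},{"dx":-0.004,"dy":-0.004,"dz":0.1067,"wx":0.0086,"wy":-0.0086,"wz":0.0029,"aperture":0.7},{"dx":-0.004,"dy":-0.004,"dz":0.14,"wx":0.0086,"wy":-0.0086,"wz":0.0029,"aperture":0.7},{"dx":-0.004,"dy":-0.004,"dz":0.14,"wx":0.0086,"wy":-0.0086,"wz":0.0029,"aperture":0.7},{"dx":-0.004,"dy":-0.004,"dz":0.14,"wx":0.0086,"wy":-0.0086,"wz":0.0029,"aperture":0.3},{"dx":-0.004,"dy":-0.004,"dz":0.14,"wx":0.0086,"wy":-0.0086,"wz":0.0029,"aperture":0.2},{"dx":-0.004,"dy":-0.004,"dz":0.14,"wx":0.0086,"wy":-0.0086,"wz":0.0029,"aperture":0.2},{"dx":-0.004,"dy":-0.004,"dz":0.14,"wx":0.0086,"wy":-0.0086,"wz":0.0029,"aperture":0.2},{"dx":-0.004,"dy":-0.004,"dz":0.14,"wx":0.0086,"wy":-0.0086,"wz":0.0029,"aperture":0.2}], clamp_n=40)

```text
time: 7.3
eef_pos: [0.4562, 0.0595, 0.0539]
tcp_rot: [0.09, 0.996, -0.0, 0.002]
contact_force: [0.3, -1.5, 5.9]
opening: 0.412
finger_force: 40.4
```

Scaled: -0.23 m / 0.75 = -0.3067, -0.17 m / 0.75 = -0.2267.

>>> send_path(segments=[{"dz":-0.0667,"aperture":0.2},{"dz":-0.1467,"aperture":0.2},{"dz":-0.2267,"aperture":0.2},{"dz":-0.3067,"aperture":0.2},{"dz":-0.3067,"aperture":0.2}])

```text
time: 7.92
eef_pos: [0.457, 0.0599, 0.2884]
tcp_rot: [0.091, 0.996, 0.001, 0.005]
contact_force: [0.3, 0.2, -0.3]
opening: 0.413
finger_force: 40.5
```

```bash
python3 -c "
from h import *
toport(0,0,.10)"
```

```text
delta [-0.1058 -0.2709  0.0431] [ 2.100e-03 -6.001e-01 -1.000e-04] dist 0.294 ang 0.6 t 7.92 F [ 0.3  0.2 -0.3]
```

Scaled: -0.271 m / 0.75 = -0.3613, -0.24 m / 0.75 = -0.32, -0.6 rad / 1.0472 = -0.573.

>>> send_path(segments=[{"dx":-0.04,"dy":-0.0533,"wx":0.001,"wy":-0.1432,"aperture":0.2},{"dx":-0.08,"dy":-0.12,"wx":0.0019,"wy":-0.2865,"aperture":0.2},{"dx":-0.1067,"dy":-0.1867,"dz":0.0133,"wx":0.0019,"wy":-0.4297,"aperture":0.2},{"dx":-0.1413,"dy":-0.2533,"dz":0.04,"wx":0.0019,"wy":-0.573,"aperture":0.2},{"dx":-0.1413,"dy":-0.32,"dz":0.0573,"wx":0.0019,"wy":-0.573,"aperture":0.2},{"dx":-0.1413,"dy":-0.3613,"dz":0.0573,"wx":0.0019,"wy":-0.573,"aperture":0.2},{"dx":-0.1413,"dy":-0.3613,"dz":0.0573,"wx":0.0019,"wy":-0.573,"aperture":0.2},{"dx":-0.1413,"dy":-0.3613,"dz":0.0573,"wx":0.0019,"wy":-0.573,"aperture":0.2}])

```text
time: 8.93
eef_pos: [0.5093, -0.2248, 0.2374]
tcp_rot: [0.087, 0.952, -0.027, 0.293]
contact_force: [-0.0, 0.0, -0.7]
opening: 0.421
finger_force: 40.6
```

```bash
python3 -c "
from h import *
from plant import ctrl, read_camera, get_state
toport(0,0,.10);toport(0,0,.008)
c=read_camera('wrist');c['fish']=1;np.savez('pics/w4.npz',**c);cv2.imwrite('pics/w4.png',c['pixels'][:,:,::-1])"
```

```text
delta [-0.0076 -0.0002 -0.0051] [ 0.     -0.0142 -0.0002] dist 0.009 ang 0.014 t 8.93 F [-0.   0.  -0.7]
delta [-0.0089 -0.0002  0.0869] [ 0.     -0.0142 -0.0002] dist 0.087 ang 0.014 t 8.93 F [-0.   0.  -0.7]
```

View pics/w4.png

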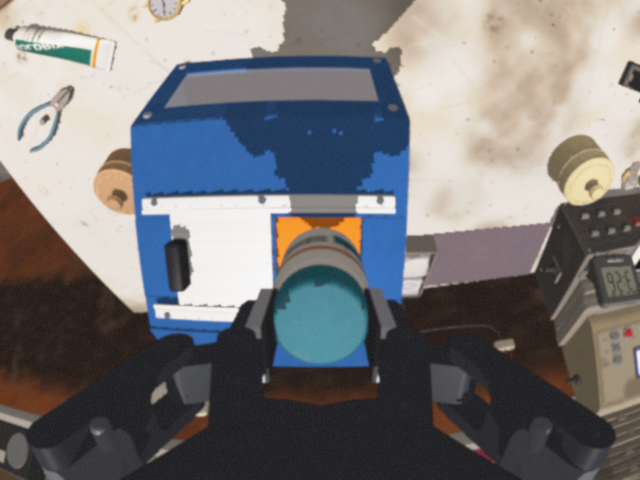

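The bottle is held straight by its cap at (321,313), and the port opening lies ahead of it from x=273 to x=362. I'll check the port's edges before inserting.

```bash
python3 -c "
from h import *
c=load('pics/w4.npz')
for u,v,z in((362,235,0),(361,220,0),(273,235,.0045),(318,217,0),(318,217,-.0),(141,205,.006),(396,205,.006),(131,125,0),(410,125,0)):print(u,v,onport(c,u,v,z).round(4))
toport(0,0,.05)"
```

```text
362 235 [-0.0152  0.0283  0.    ]
361 220 [-0.0254  0.0274  0.    ]
273 235 [-0.0163 -0.0301  0.0045]
318 217 [-0.0273 -0.0008  0.    ]
318 217 [-0.0273 -0.0008  0.    ]
141 205 [-0.0382 -0.1221  0.006 ]
396 205 [-0.0365  0.0492  0.006 ]
131 125 [-0.094  -0.1301  0.    ]
410 125 [-0.0884  0.0585  0.    ]
delta [-0.0079 -0.0005  0.0451] [ 0.0001 -0.0135  0.0008] dist 0.046 ang 0.014 t 8.97 F [-0.1  0.4 -0.2]
```

Scaled: 0.03 m / 0.75 = 0.04, -0.008 m / 0.75 = -0.0107, -0.014 rad / 1.0472 = -0.0134.

>>> send_path(segments=[{"dx":-0.0107,"dz":0.0067,"wy":-0.0134,"aperture":0.2},{"dx":-0.0107,"dz":0.04,"wy":-0.0134,"aperture":0.2},{"dx":-0.0107,"dz":0.04,"wy":-0.0134,"aperture":0.2}])

```text
time: 9.35
eef_pos: [0.5329, -0.2286, 0.2165]
tcp_rot: [0.086, 0.95, -0.027, 0.299]
contact_force: [-0.3, -0.2, -0.9]
opening: 0.418
finger_force: 40.6
```

```bash
python3 -c "
from h import *
toport(0,0,.008)"
```

```text
delta [-0.0001 -0.0009  0.0561] [ 0.0014 -0.0011  0.0011] dist 0.056 ang 0.002 t 9.35 F [-0.3 -0.2 -0.9]
```

Scaled: 0.055 m / 0.75 = 0.0733, 0.046 m / 0.75 = 0.0613, 0.001 rad / 1.0472 = 0.001.

>>> send_path(segments=[{"dy":-0.0013,"dz":0.016,"wx":0.001,"wz":0.001,"aperture":0.2},{"dy":-0.0013,"dz":0.032,"wx":0.001,"wz":0.001,"aperture":0.2},{"dy":-0.0013,"dz":0.048,"wx":0.001,"wz":0.001,"aperture":0.2},{"dy":-0.0013,"dz":0.0613,"wx":0.001,"wz":0.001,"aperture":0.2},{"dy":-0.0013,"dz":0.0733,"wx":0.001,"wz":0.001,"aperture":0.2},{"dy":-0.0013,"dz":0.0733,"wx":0.001,"wz":0.001,"aperture":0.2},{"dy":-0.0013,"dz":0.0733,"wx":0.001,"wz":0.001,"aperture":0.2}])

```text
time: 10.22
eef_pos: [0.5632, -0.2365, 0.1724]
tcp_rot: [0.087, 0.95, -0.028, 0.299]
contact_force: [-2.2, 0.6, -1.8]
opening: 0.412
finger_force: 40.6
```

```bash
python3 -c "
from h import *
toport(0,0,.008)"
```

```text
delta [0.0002 0.0016 0.0021] [-0.0015 -0.0001 -0.0007] dist 0.003 ang 0.002 t 10.22 F [-2.2  0.6 -1.8]
```

Scaled: -0.06 m / 0.75 = -0.08, -0.055 m / 0.75 = -0.0733.

>>> send_path(segments=[{"dy":0.0013,"dz":0.004,"aperture":0.2},{"dy":0.0013,"dz":0.004,"aperture":0.65},{"dy":0.0013,"dz":0.004,"aperture":0.65},{"dy":0.0013,"dz":-0.0733,"aperture":0.5},{"dy":0.0013,"dz":-0.08,"aperture":0}])

```text
time: 10.85
eef_pos: [0.531, -0.2308, 0.2275]
tcp_rot: [0.087, 0.948, -0.031, 0.304]
contact_force: [0.7, 0.6, 0.6]
opening: 0.301
finger_force: 0.0
```

```bash
python3 -c "
from h import *
from plant import ctrl, read_camera, get_state
toport(0,0,.05)
c=read_camera('wrist');c['fish']=1;np.savez('pics/w5.npz',**c);cv2.imwrite('pics/w5.png',c['pixels'][:,:,::-1])"
```

```text
delta [0.0052 0.002  0.0239] [-0.0063  0.0093  0.0009] dist 0.025 ang 0.011 t 10.85 F [0.7 0.6 0.6]
```

View pics/w5.png

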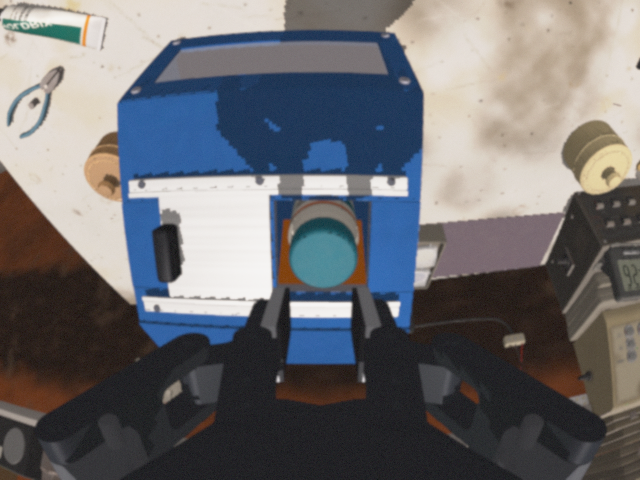

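The bottle stays lodged in the port with its cap at (323,251) and the flap held open around it. Next I push it on with closed fingers.

```bash
python3 -c "
from h import *
c=load('pics/w5.npz')
for z in(.015,.025):print(onport(c,323,253,z).round(4))
toport(-.002,0,.04);toport(-.002,0,-.036)"
```

```text
[ 0.0007 -0.0001  0.015 ]
[-0.0025 -0.0001  0.025 ]
delta [0.0063 0.0017 0.0331] [-0.0054  0.0076  0.0006] dist 0.034 ang 0.009 t 10.9 F [ 0.2  0.1 -0.3]
delta [0.0068 0.0021 0.1091] [-0.0054  0.0076  0.0006] dist 0.109 ang 0.009 t 10.9 F [ 0.2  0.1 -0.3]
```

Scaled: 0.02 m / 0.75 = 0.0267, 0.002 m / 0.75 = 0.0027.

>>> send_path(segments=[{"dx":0.0027,"dy":0.0013,"aperture":0},{"dx":0.0027,"dy":0.0013,"aperture":0},{"dx":0.0027,"dy":0.0013,"dz":0.0267,"aperture":0},{"dx":0.0027,"dy":0.0013,"dz":0.0267,"aperture":0}])

```text
time: 11.4
eef_pos: [0.5393, -0.2295, 0.2022]
tcp_rot: [0.087, 0.95, -0.027, 0.298]
contact_force: [0.4, -0.6, -0.3]
opening: -0.004
finger_force: 0.0
```

```bash
python3 -c "
from h import *
toport(-.001,0,-.036)"
```

```text
delta [-0.0021 -0.001   0.0847] [-0.     -0.0026 -0.0014] dist 0.085 ang 0.003 t 11.4 F [ 0.4 -0.6 -0.3]
```

Scaled: 0.085 m / 0.75 = 0.1133, 0.075 m / 0.75 = 0.1.

>>> send_path(segments=[{"dx":-0.0027,"dy":-0.0013,"dz":0.02,"aperture":0},{"dx":-0.0027,"dy":-0.0013,"dz":0.04,"aperture":0},{"dx":-0.0027,"dy":-0.0013,"dz":0.06,"aperture":0},{"dx":-0.0027,"dy":-0.0013,"dz":0.08,"aperture":0},{"dx":-0.0027,"dy":-0.0013,"dz":0.1,"aperture":0},{"dx":-0.0027,"dy":-0.0013,"dz":0.1133,"aperture":0},{"dx":-0.0027,"dy":-0.0013,"dz":0.1133,"aperture":0},{"dx":-0.0027,"dy":-0.0013,"dz":0.1133,"aperture":0}])

```text
time: 12.4
eef_pos: [0.5887, -0.2403, 0.1361]
tcp_rot: [0.087, 0.95, -0.028, 0.299]
contact_force: [-1.5, 0.3, -1.2]
opening: 0.0
finger_force: 0.9
```

```bash
python3 -c "
from h import *
toport(-.001,0,-.036)"
```

```text
delta [0.0015 0.0007 0.0016] [-0.0015  0.0002 -0.0005] dist 0.002 ang 0.002 t 12.4 F [-1.5  0.3 -1.2]
```

Scaled: -0.12 m / 0.75 = -0.16, -0.08 m / 0.75 = -0.1067.

>>> send_path(segments=[{"dz":-0.0533,"aperture":0},{"dz":-0.1067,"aperture":0},{"dz":-0.16,"aperture":0},{"dz":-0.16,"aperture":0},{"dz":-0.16,"aperture":0}])

```text
time: 13.02
eef_pos: [0.5215, -0.2279, 0.2347]
tcp_rot: [0.087, 0.949, -0.029, 0.3]
contact_force: [-0.4, -0.2, -1.6]
opening: 0.0
finger_force: 0.0
```

```bash
python3 -c "
from h import *
from plant import ctrl, read_camera, get_state
toport(0,-.125,.085)
c=read_camera('wrist');c['fish']=1;np.savez('pics/w6.npz',**c)
s=read_camera('scene')['pixels'][195:345,330:470]
cv2.imwrite('pics/w6.png',np.hstack([c['pixels'][100:400,100:450],cv2.resize(s,(280,300),interpolation=2)])[:,:,::-1])"
```

```text
delta [ 0.001  -0.1244  0.0009] [-0.0026  0.0022 -0.0006] dist 0.124 ang 0.003 t 13.03 F [-0.4 -0.2 -1.6]
```

View pics/w6.png

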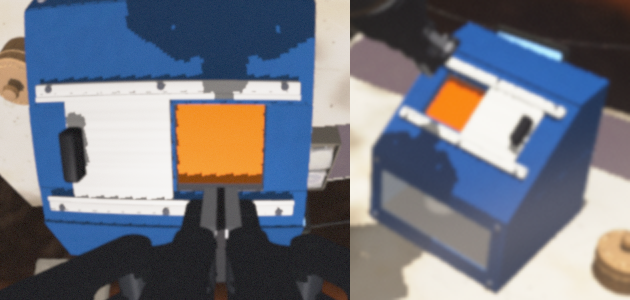

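The flap is shut, orange and flush at about (220,140) in the crop. The port is empty and the shutter is still aside. Now to close the shutter from the tab's -y side.

Scaled: -0.122 m / 0.75 = -0.1627, 0.073 m / 0.75 = 0.0973, 0.002 rad / 1.0472 = 0.0019.

>>> send_path(segments=[{"dx":0.0013,"dy":-0.08,"wy":0.0019,"aperture":0},{"dx":0.0013,"dy":-0.1627,"wy":0.0019,"aperture":0},{"dx":0.0013,"dy":-0.1627,"dz":0.04,"wy":0.0019,"aperture":0},{"dx":0.0013,"dy":-0.1627,"dz":0.08,"wy":0.0019,"aperture":0},{"dx":0.0013,"dy":-0.1627,"dz":0.0973,"wy":0.0019,"aperture":0},{"dx":0.0013,"dy":-0.1627,"dz":0.0973,"wy":0.0019,"aperture":0}])

```text
time: 13.88
eef_pos: [0.5396, -0.3546, 0.1726]
tcp_rot: [0.087, 0.95, -0.027, 0.298]
contact_force: [-0.3, 0.2, 0.7]
opening: -0.0
finger_force: 0.0
```

```bash
python3 -c "
from h import *
toport(0,-.05,.012)"
```

```text
delta [-0.0011  0.072  -0.0007] [ 0.     -0.0029 -0.0012] dist 0.072 ang 0.003 t 13.88 F [-0.3  0.2  0.7]
```

Scaled: 0.072 m / 0.75 = 0.096, 0.068 m / 0.75 = 0.0907.

>>> send_path(segments=[{"dy":0.016,"aperture":0},{"dy":0.032,"aperture":0},{"dy":0.048,"aperture":0},{"dy":0.064,"aperture":0},{"dy":0.08,"aperture":0},{"dy":0.0907,"aperture":0},{"dy":0.096,"aperture":0},{"dy":0.096,"aperture":0}])

```text
time: 14.88
eef_pos: [0.5527, -0.284, 0.1741]
tcp_rot: [0.087, 0.95, -0.028, 0.299]
contact_force: [-1.0, 0.1, 0.0]
opening: 0.002
finger_force: 0.0
```

>>> send_path(segments=[{"dy":0.0027,"aperture":0},{"dy":0.0053,"aperture":0},{"dy":0.0053,"aperture":0}])

```text
time: 15.25
eef_pos: [0.5531, -0.2819, 0.1742]
tcp_rot: [0.088, 0.95, -0.03, 0.299]
contact_force: [-0.7, -4.3, -1.2]
opening: -0.001
finger_force: 2.1
```

```bash
python3 -c "
from h import *
toport(0,-.05,.012)"
```

```text
delta [-0.0002 -0.002   0.0005] [-0.005  -0.0005 -0.0004] dist 0.002 ang 0.005 t 15.25 F [-0.7 -4.3 -1.2]
```

Force has risen to 4.3 N at TCP y of about -48 mm, so the shutter is at its stop. I'll back off, retract and check.

Scaled: -0.13 m / 0.75 = -0.1733, -0.1 m / 0.75 = -0.1333.

>>> send_path(segments=[{"dy":-0.008,"aperture":0},{"dy":-0.008,"dz":-0.0667,"aperture":0},{"dy":-0.008,"dz":-0.1333,"aperture":0},{"dy":-0.008,"dz":-0.1733,"aperture":0},{"dy":-0.008,"dz":-0.1733,"aperture":0},{"dy":-0.008,"dz":-0.1733,"aperture":0}])

```text
time: 16.0
eef_pos: [0.4791, -0.2724, 0.2798]
tcp_rot: [0.087, 0.95, -0.027, 0.299]
contact_force: [-0.1, 0.3, 0.2]
opening: -0.005
finger_force: 0.0
```

```bash
python3 -c "
from h import *
from plant import ctrl, read_camera, get_state
c=read_camera('wrist');c['fish']=1;np.savez('pics/w7.npz',**c)
cv2.imwrite('pics/w7.png',np.hstack([c['pixels'][100:400,100:450],cv2.resize(read_camera('scene')['pixels'][195:345,330:470],(280,300),interpolation=2)])[:,:,::-1])
g=c['pixels'].astype(int)
for v in(215,225,235):
    r=np.nonzero(g[v,:,0]>150)[0];r=r[(r>230)&(r<480)];print(v,r.min(),r.max(),onport(c,r.min(),v,.0045).round(4),onport(c,r.max(),v,.0045).round(4))"
```

```text
215 342 479 [-0.012  -0.035   0.0045] [-0.0134  0.0778  0.0045]
225 361 428 [-0.0042 -0.0202  0.0045] [-0.0045  0.0338  0.0045]
235 360 428 [ 0.0038 -0.0208  0.0045] [0.0036 0.0343 0.0045]
```

View pics/w7.png

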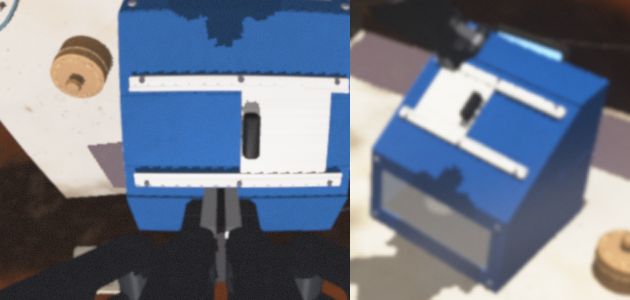

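The shutter covers the port, with edges at -35 and +34 mm, which is fully home, and the robot is clear of everything. I'm handing in.

```bash
python3 -c "
from plant import ctrl, read_camera, get_state
print(ctrl.sign_off())"
```

```text
the job is handed in; nothing more can be done
None
```

The bottle went through the flap, which is shut behind it, the shutter is back over the port (within about 1 mm by the camera), and the job is handed in at about 16 s; sign-off returned no verdict, and I did not see the bottle at rest inside the box.

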